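# Unload a spun tube from the angle rotor and hold it upright

### The arm

A 7-joint arm with a two-finger parallel gripper is mounted at the origin on a cart in front of the work surface, level with it; the furniture and walls round the work are solid. World frame = base frame: x ahead of the robot, y to its left, z up, the work surface at z = 0. Lengths are in m, angles in rad, forces in N, time in s.
With the tool pointing down it reaches from about 0.4 to 0.875 m from the base axis. Payload 4.4 kg.
Tool frame: the origin (TCP) lies on the centre line of the jaws, within the pads' length; the fingertips stand 25 mm ahead of it and the grasp point (between the pads) lies 6 mm ahead of it; z points along the fingers, y is the line along which they close (so a half turn about z gives the same grasp; the last joint's range is limited). The gripper opens to 85 mm and grips with 20 to 120 N. Pads are 22 mm wide; open, the fingers measure 114 mm over their backs; the gripper's body (76 mm by 85 mm) begins 54 mm behind the grasp point. The pads swing forward as they close: fully open they stand 13 mm farther back than shut.
Start: joints at [-0.066, 0.628, 0.038, 1.517, -0.027, 0.996, -0.02], TCP at [0.65, 0, 0.256] pointing down, gripper open.
Joint ranges: [-3.06, 3.06], [-0.37, 2.12], [-1.25, 1.32], [0.18, 2.47], [-1.1, 4.24], [0.23, 1.98], [-2.94, 2.94]. Speed limits (rad/s): [2.57, 2.57, 3.14, 3.14, 3.14, 3.14, 3.14].

### API

Orientations are given as a 3x3 rotation matrix whose columns are the frame's x, y, z axes.
In Python, from workcell import sense, grab_frame, camera_params, close_job gives the robot as it stands. The module is installed in compiled form; this text tells all that it offers.
- The arm moves only by the tool servo_tool, never from a script. Its argument "series" is a list of rows, each an object of numbers: "x", "y", "z": the shift along the tool's x, y, z normalised to -1 to 1, where 1 is 0.05 m; "ax", "ay", "az": the turn, a rotation vector about the tool's x, y, z normalised to -1 to 1, where 1 is 2 pi rad. A call has 1 to 5 rows; each row shifts and turns the commanded pose from where the row before left it, along the tool's axes as they then stand; what a row does not reach is not made up. A row lasts 1/10 s, in which the tool goes at most 50 mm and 8.59 degrees, less where a joint would pass 70% of its speed; a pose out of reach is approached as far as the arm can. A call with a number of a shift or a turn outside -1 to 1 is refused whole. A call with a gripper value outside its range is refused whole. "hand" is the closure, from 0 (fully open) to 1 (shut), set as the call begins (left out, the last holds). The fingers move at their own pace and stop on an object; "squeeze" is the grip in N (left out, the last holds). Time passes only in rows, so rows that do not move let the fingers close. It gives the time, the measured TCP pose, the force, the opening and the grip force at its end, in the units of the state.
- sense(): the state, without advancing time (a new reading comes with each control period).
- grab_frame(name): name is "scene" or "side" or "wrist"; returns the picture (480x640x3 uint8, red, green, blue); there is no depth.
- camera_params(name): a dict with "K" (3x3 intrinsics, pixels), "world_from_camera" (4x4, takes a point from camera to world coordinates); the wrist camera has in their place "mount" (4x4, takes a point from camera to tool coordinates, whose origin is the TCP and whose axes are the flange's). Camera axes: x right, y up, looking along -z (the intrinsics and any distortion apply to the point x, -y, -z); pixel columns grow to the right and rows downward; lengths in m; the calibration is good to about 2 mm. A picture is of the moment at which its call begins: read the wrist's pose just before it. camera_params takes no time and is no camera call.
- close_job(): hands the job in; it is judged then, once.
The state is a dict: "time_s": time; "joint_pos": joint angles; "joint_velocities": joint speeds; "tau": joint torques, N m; "eef_pos": TCP position; "ee_rot": TCP orientation; "ft_force": force on the tool from outside, world axes, zero at the start; "torque": the same for the moment, N m; "grip_width": finger opening in m; "grip_force": force on a finger pad.
Only numpy, scipy, OpenCV 4.12 (cv2) and the standard library are available. Lean on these libraries where they do the work, as an engineer would, in place of code of your own. Each camera call takes 0.05 s, during which the arm holds its last target. There are 200 camera calls.

### The job

The centrifuge rotor stands on the bench after its run. Lift its loose lid off and lay the lid flat, right way up, on the free bench beside the rotor; then draw the long-capped sample tube out of its slanting bore, turn it upright without leaning it clearly further over than it lay in the rotor, and finish still holding it in the gripper, upright and still, with its foot at least 15 cm above the bench. Leave the low metal balance plug in its bore and the other things on the bench where they are.

Things in the scene. Friction and masses are not known exactly. Their poses are not given: they have to be found in the camera images.
- rotor: Fixed dark grey rotor, 76 mm high to its flat rim (147 mm across), 198 mm over the six bore sleeves sticking out below. Origin at the centre of its underside, z up, x from the centre towards the sample tube's bore; the balance plug is at -x, four bores are empty. Its top is a dish with sides sloping 45 degrees, the bores square to them every 60 degrees. Dish floor 44 mm up, middle nut to 56 mm.
- lid: Loose aluminium lid, 160 mm across, 67 mm high with its knob, 180 g. Origin at the centre of its underside (bench height when lying flat), z up. A skirt hangs 6 mm over the rotor's rim with 3 mm play; it lifts straight off. Black knurled knob 26 mm across on the axis, straight from 46 to 64 mm above the underside; roof rising from 12 mm at the edge to a flat top 37 mm up.
- sample_tube: Clear round-bottomed tube with a long white ribbed cap, 90 mm long, 30 g: tube 16 mm across, cap 20 mm across from 66 to 90 mm above the foot. Origin at the foot, z along the tube to the cap. Seated, it leans 45 degrees and 40 mm of it, with the cap, stands out of the bore, pointing up and in over the rotor's axis. Free in the bore (2.5 mm play); pulls out along its own axis in 50 mm.
- cap_grip (a point): Middle of the sample tube's cap, on the tube's axis, 78 mm from the foot.
- bore_mouth (a point): Centre of the mouth of the sample tube's bore, 50 mm out from the rotor's axis and 60 mm above the bench. The bore is 18.5 mm wide and 50 mm deep and leans 45 degrees: its mouth faces up and in over the rotor's axis, its foot lies outward.
- balance_plug: Steel balance plug, 60 mm long, with a low flat head 22 mm across, in the bore across from the sample tube; it stands only 10 mm out. Origin at its foot, z along it. Stays where it is.
- tip_box: Blue pipette tip box 88 x 124 x 56 mm near the bench's left edge, origin under its centre. Stays where it is. The bench between it and the robot, left of the rotor (about x 0.47, y 0.275), is always free: a good place for the lid.
- tape_roll: Roll of tape lying flat, 96 mm across, 25 mm high, origin under its centre. Stays where it is.
- lab_timer: White timer 66 x 66 x 20 mm, origin under its centre. Stays where it is.
- pipette: Pipette lying on its side near the bench's front edge, 258 mm long, origin under its middle, length along its y. Stays where it is.
- red_pen: Marker pen, 135 mm long, lying in front of the rotor, length along its y. Stays where it is.
- forceps: Steel forceps 124 mm long lying behind the rotor, length along its y. Stays where it is.
- reagent_bottle: Small grey bottle with an orange cap, 40 mm across, 85 mm high, standing behind the rotor. Stays where it is.

How it is judged:
On the way, in this order (a step that is already met when the one before it is completed fails the run):
1. the lid lies flat on the bench beside the rotor, let go, with the tube still in its bore (height (world z) of lid below 0.008 m and angle between lid's own z axis and vertical below 0.1 rad and horizontal distance between lid and rotor above 0.165 m and contact force between lid and the fingers below 0.1 N and linear speed of lid below 0.02 m/s and distance between cap_grip and bore_mouth below 0.04 m), for 0.2 s.
2. the sample tube is drawn right out of its bore, held by the gripper (distance between sample_tube and bore_mouth below 0.15 m and z of sample_tube in the frame of rotor above 0.065 m and contact force between sample_tube and the fingers above 1 N), for 0.1 s.
At the end, for the whole second after the job is handed in: The gripper alone holds the tube still, upright within 10 degrees, foot over 15 cm above the bench; the lid lies flat and untouched on the bench (within 8 mm and 6 degrees), its centre over 16.5 cm from the rotor's; the balance plug is in its bore (moved under 15 mm) (angle between sample_tube's own z axis and vertical below 0.175 rad and height (world z) of sample_tube above 0.15 m and contact force between sample_tube and the fingers above 1 N and linear speed of sample_tube below 0.03 m/s and contact force between sample_tube and rotor below 0.05 N and contact force between sample_tube and lid below 0.05 N and height (world z) of lid below 0.008 m and angle between lid's own z axis and vertical below 0.1 rad and horizontal distance between lid and rotor above 0.165 m and contact force between lid and the fingers below 0.1 N and distance of balance_plug from where it was at the start of the episode below 0.015 m); the arm keeps its last pose, push and grip.
It fails at once if the sample tube leans clearly further over than it lay in the rotor (more than 62 degrees) (angle between sample_tube's own z axis and vertical above 1.08 rad).
It fails at once if the balance plug is drawn or knocked out of its bore (distance of balance_plug from where it was at the start of the episode above 0.02 m).
It fails at once if a bystander is shifted more than 3 cm (distance of any of tip_box, tape_roll, lab_timer, pipette, red_pen, forceps, reagent_bottle from where it was at the start of the episode above 0.03 m).
It also fails if it takes over 54 s, if anything falls off the work surface, if the arm or the gripper's body presses on something with over 40 N, if the wrist force passes 120 N, or if a joint passes its speed limit or range.

## Working session

There is one attempt and no reset: what is moved stays moved. The work goes in short steps, Python scripts to look and compute and a tool call to move; the robot and the scene stay as the last step left them, time stands still between calls to the robot, and variables do not carry over. Pictures are saved under pics/ and viewed, at most 10 in all, crops included, and the job is handed in when it is done.

Besides the shell and the picture viewer there is one more tool, called as name([rows], argument=value, ...), one row to a line, values as JSON. servo_tool: Moves the arm, as the interface text tells. Its arguments: {"type":"object","properties":{"series":{"type":"array"},"hand":{"type":"number"},"squeeze":{"type":"number"}},"required":["series"]}

```bash
mkdir -p pics; python3 - <<'E'
from workcell import *
import cv2,numpy as np
np.set_printoptions(precision=4,suppress=True)
s=sense();print(s['eef_pos'],s['ee_rot'],s['grip_width'],s['time_s'])
ims=[]
for n in("scene","side","wrist"):
    im=grab_frame(n)[:,:,::-1];cv2.imwrite(f'pics/{n}0.png',im)
    c=camera_params(n);print(n,{k:np.array(v) if not isinstance(v,(str,float)) else v for k,v in c.items()})
E
```

```text
[0.6494 0.0001 0.2554] [[-0.     1.    -0.002]
 [ 1.     0.    -0.   ]
 [-0.    -0.002 -1.   ]] 0.08525321265171154 0.0
scene {'K': array([[495.4373,   0.    , 331.9155],
       [  0.    , 495.4373, 239.1875],
       [  0.    ,   0.    ,   1.    ]]), 'world_from_camera': array([[ 0.8832,  0.3296, -0.3335,  0.2283],
       [-0.4686,  0.645 , -0.6036, -0.3671],
       [ 0.0162,  0.6894,  0.7242,  0.7119],
       [ 0.    ,  0.    ,  0.    ,  1.    ]])}
side {'K': array([[471.31  ,   0.    , 319.232 ],
       [  0.    , 471.31  , 226.3316],
       [  0.    ,   0.    ,   1.    ]]), 'world_from_camera': array([[-0.9587,  0.1504, -0.2413,  0.315 ],
       [-0.2831, -0.4267,  0.859 ,  0.8945],
       [ 0.0262,  0.8918,  0.4516,  0.4639],
       [ 0.    ,  0.    ,  0.    ,  1.    ]])}
wrist {'K': array([[334.9551,   0.    , 322.5761],
       [  0.    , 334.9551, 240.0995],
       [  0.    ,   0.    ,   1.    ]]), 'mount': array([[-0.0005,  0.948 ,  0.3184,  0.0808],
       [ 1.    ,  0.0003,  0.0005, -0.    ],
       [ 0.0004,  0.3184, -0.948 , -0.1185],
       [ 0.    ,  0.    ,  0.    ,  1.    ]])}
```

View pics/scene0.png

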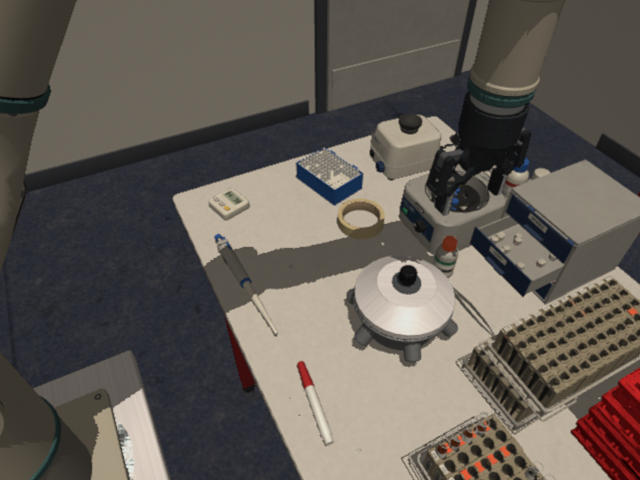

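View pics/side0.png

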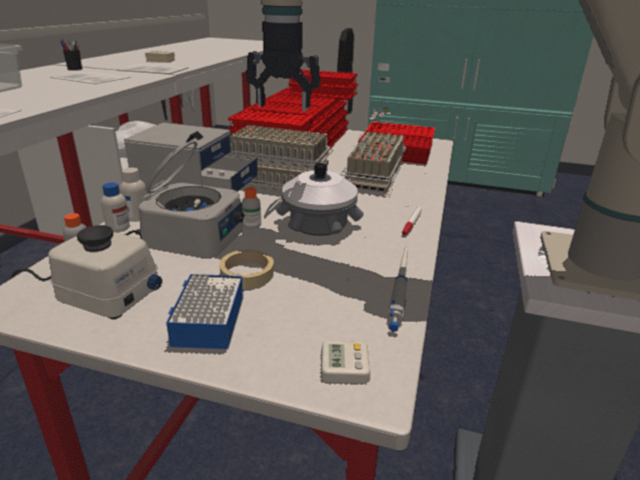

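Scene view: the lid's black knob is at about (407,275), the tape roll at (361,217), the pipette runs from (217,238) to (275,332) and the timer is at (229,204). Side view: the knob is at (320,171) and the tape roll at (247,266).

```bash
cat > h.py <<'E'
from workcell import *
import cv2,numpy as np
np.set_printoptions(precision=4,suppress=True)
def ray(n,uv,pose=None):
    c=camera_params(n);K=np.array(c['K'])
    if n=='wrist':
        p,R=pose;M=np.array(c['mount']);T=np.eye(4);T[:3,:3]=R;T[:3,3]=p;T=T@M
    else: T=np.array(c['world_from_camera'])
    d=np.linalg.inv(K)@[uv[0],uv[1],1]
    return T[:3,3],T[:3,:3]@[d[0],-d[1],-d[2]]
def plane(n,uv,z,pose=None):
    o,d=ray(n,uv,pose);return o+d*(z-o[2])/d[2]
def tri(a,b):
    (o,d),(p,e)=a,b
    t=np.linalg.lstsq(np.c_[d,-e],p-o,rcond=None)[0]
    x,y=o+d*t[0],p+e*t[1];return (x+y)/2,np.linalg.norm(x-y)
def project(n,P,pose=None):
    c=camera_params(n);K=np.array(c['K'])
    if n=='wrist':
        p,R=pose;T=np.eye(4);T[:3,:3]=R;T[:3,3]=p;T=T@np.array(c['mount'])
    else: T=np.array(c['world_from_camera'])
    q=np.linalg.inv(T)@[*P,1];q=K@[q[0],-q[1],-q[2]];return q[:2]/q[2]
def blob(mask,uv):
    n,l,s,c=cv2.connectedComponentsWithStats(mask.astype(np.uint8))
    i=min([k for k in range(1,n) if s[k,4]>15],key=lambda k:np.hypot(*(c[k]-uv)));return c[i],s[i]
E
python3 - <<'E'
from h import *
R={}
for n,uv in(('scene',(407,275)),('side',(320,171))):
    im=cv2.imread(f'pics/{n}0.png').max(2)<60
    m=np.zeros_like(im);u,v=uv;m[v-18:v+18,u-16:u+16]=im[v-18:v+18,u-16:u+16]
    c,s=blob(m,uv);print(n,c,s);R[n]=ray(n,c);print(plane(n,c,.126))
print(tri(R['scene'],R['side']))
for n,uv in(('scene',(361,214)),('side',(247,264))):print('tape',plane(n,uv,.02))
print('timer',plane('scene',(229,200),.02),'pip',plane('scene',(217,238),.02),plane('scene',(275,332),.01),'box corner',[plane('side',p,.056) for p in((182,276),(243,278),(232,322),(172,314))])
print('bottle',plane('scene',(449,243),.085),'pen',plane('scene',(303,366),.01),plane('scene',(327,441),.01))
E
```

```text
scene [406.6483 276.2122] [396 266  21  22 344]
[0.5633 0.0002 0.126 ]
side [319.5489 171.2011] [313 163  13  17 184]
[0.5663 0.01   0.126 ]
(array([0.567 , 0.0029, 0.1225]), np.float64(0.0030210128707625255))
tape [0.6326 0.2451 0.02  ]
tape [0.632  0.2361 0.02  ]
timer [0.4093 0.406  0.02  ] pip [0.3516 0.3129 0.02  ] [0.3681 0.0733 0.01  ] box corner [array([0.6871, 0.3551, 0.056 ]), array([0.5949, 0.3298, 0.056 ]), array([0.5634, 0.4338, 0.056 ]), array([0.6494, 0.4439, 0.056 ])]
bottle [0.6945 0.0544 0.085 ] pen [ 0.3821 -0.0044  0.01  ] [ 0.3613 -0.1258  0.01  ]
```

servo_tool([
  {"y": -0.415, "z": 0.25, "x": 0.015},
  {"y": -0.415, "z": 0.25, "x": 0.015},
  {"y": -0.415, "z": 0.25, "x": 0.015},
  {"y": -0.415, "z": 0.25, "x": 0.015},
  {"x": 0},
], hand=0, squeeze=50)

```text
invalid input
```

```bash
python3 - <<'E'
from h import *
s=sense();pose=(s['eef_pos'],s['ee_rot']);print(pose[0],s['time_s'],s['ft_force'])
im=grab_frame('wrist')[:,:,::-1];cv2.imwrite('pics/w1.png',im)
print(project('wrist',(.566,.003,.13),pose))
E
```

```text
[0.6496 0.     0.2556] 0.15 [-0.6005 -0.4124 -0.3083]
[213.7967 234.8905]
```

View pics/w1.png

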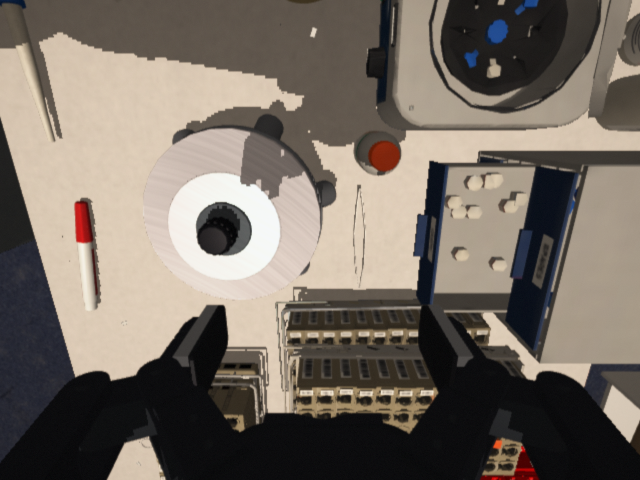

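The move was refused, so the arm is still at its start pose. The wrist view shows the knob at (215,235), against a projected (214,235), so the position is confirmed. I'll resend with every field given in each row.

servo_tool([
  {"x": 0.015, "y": -0.415, "z": 0.25, "ax": 0, "ay": 0, "az": 0},
  {"x": 0.015, "y": -0.415, "z": 0.25, "ax": 0, "ay": 0, "az": 0},
  {"x": 0.015, "y": -0.415, "z": 0.25, "ax": 0, "ay": 0, "az": 0},
  {"x": 0.015, "y": -0.415, "z": 0.25, "ax": 0, "ay": 0, "az": 0},
  {"x": 0, "y": 0, "z": 0, "ax": 0, "ay": 0, "az": 0},
], hand=0, squeeze=50)

```text
time_s: 0.7
eef_pos: [0.563, 0.0031, 0.2046]
ee_rot: [[-0.0, 1.0, -0.007], [1.0, 0.0, -0.0], [-0.0, -0.007, -1.0]]
ft_force: [0.3, -0.4, -0.2]
grip_width: 0.0852
grip_force: 0.0
```

```bash
python3 - <<'E'
from h import *
s=sense();pose=(s['eef_pos'],s['ee_rot']);print(pose[0],pose[1])
im=grab_frame('wrist')[:,:,::-1];cv2.imwrite('pics/w2.png',im)
p=project('wrist',(.566,.003,.137),pose);print(p)
m=im.max(2)<50
u,v=p.astype(int);w=np.zeros_like(m);w[v-55:v+55,u-55:u+55]=m[v-55:v+55,u-55:u+55]
c,st=blob(w,p);print(c,st,plane('wrist',c,.13,pose))
E
```

```text
[0.563  0.0031 0.2046] [[-0.0003  1.     -0.0068]
 [ 1.      0.0003 -0.0001]
 [-0.0001 -0.0068 -1.    ]]
[328.6507 268.9067]
[331.6201 252.6656] [ 310  223   43   66 1603] [0.5679 0.0108 0.13  ]
```

View pics/w2.png

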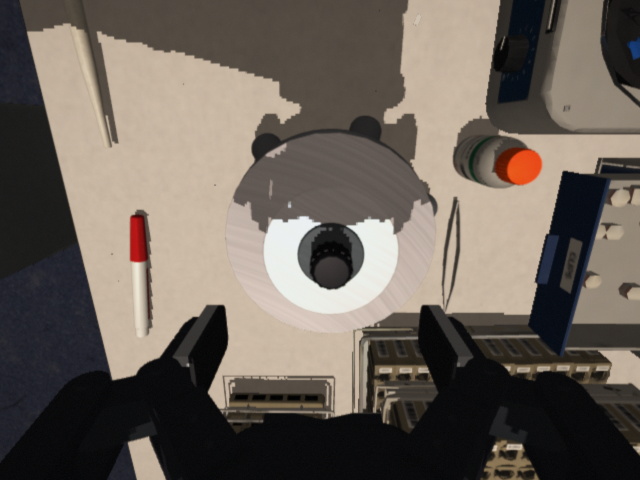

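The wrist view shows the knob's top at (331,272), with the projection 3 px away. That puts the knob at about x 0.567, y 0.002, so I'll descend.

servo_tool([
  {"x": -0.02, "y": 0.08, "z": 0.3, "ax": 0, "ay": 0, "az": 0},
  {"x": 0, "y": 0, "z": 0.4, "ax": 0, "ay": 0, "az": 0},
  {"x": 0, "y": 0, "z": 0.4, "ax": 0, "ay": 0, "az": 0},
  {"x": 0, "y": 0, "z": 0.26, "ax": 0, "ay": 0, "az": 0},
  {"x": 0, "y": 0, "z": 0, "ax": 0, "ay": 0, "az": 0},
])

```text
time_s: 1.25
eef_pos: [0.5707, 0.0019, 0.1362]
ee_rot: [[0.0, 1.0, -0.003], [1.0, -0.0, -0.0], [-0.0, -0.003, -1.0]]
ft_force: [0.7, -1.1, 0.1]
grip_width: 0.0856
grip_force: 0.0
```

servo_tool([
  {"x": 0, "y": 0, "z": 0, "ax": 0, "ay": 0, "az": 0},
  {"x": 0, "y": 0, "z": 0, "ax": 0, "ay": 0, "az": 0},
  {"x": 0, "y": 0, "z": 0, "ax": 0, "ay": 0, "az": 0},
  {"x": 0, "y": 0, "z": 0, "ax": 0, "ay": 0, "az": 0},
  {"x": 0, "y": 0, "z": 0, "ax": 0, "ay": 0, "az": 0},
], hand=1, squeeze=50)

```text
time_s: 1.75
eef_pos: [0.5703, 0.002, 0.1392]
ee_rot: [[0.0, 1.0, -0.001], [1.0, -0.0, 0.0], [0.0, -0.001, -1.0]]
ft_force: [-2.1, 0.6, 5.7]
grip_width: 0.024
grip_force: 49.3
```

servo_tool([
  {"x": 0, "y": 0, "z": 0, "ax": 0, "ay": 0, "az": 0},
  {"x": 0, "y": 0, "z": 0, "ax": 0, "ay": 0, "az": 0},
  {"x": 0, "y": 0, "z": 0, "ax": 0, "ay": 0, "az": 0},
])

```text
time_s: 2.05
eef_pos: [0.5703, 0.002, 0.1392]
ee_rot: [[0.0, 1.0, -0.001], [1.0, -0.0, 0.0], [0.0, -0.001, -1.0]]
ft_force: [-3.2, 0.5, 5.7]
grip_width: 0.0239
grip_force: 49.3
```

servo_tool([
  {"x": 0, "y": 0, "z": -0.1, "ax": 0, "ay": 0, "az": 0},
  {"x": 0, "y": 0, "z": -0.2, "ax": 0, "ay": 0, "az": 0},
  {"x": 0, "y": 0, "z": -0.4, "ax": 0, "ay": 0, "az": 0},
  {"x": 0, "y": 0, "z": -0.5, "ax": 0, "ay": 0, "az": 0},
  {"x": 0, "y": 0, "z": -0.4, "ax": 0, "ay": 0, "az": 0},
])

```text
time_s: 2.55
eef_pos: [0.5717, 0.002, 0.2203]
ee_rot: [[0.0, 1.0, 0.002], [1.0, -0.0, 0.0], [0.0, 0.002, -1.0]]
ft_force: [0.8, 0.1, -1.8]
grip_width: 0.024
grip_force: 49.5
```

```bash
python3 - <<'E'
from h import *
s=sense();print(s['eef_pos'],s['ft_force'],s['joint_pos'])
a=grab_frame('scene')[:,:,::-1];b=grab_frame('side')[:,:,::-1]
cv2.imwrite('pics/l1.png',np.hstack([a[150:400,250:550],b[100:350,200:500]]))
E
```

```text
[0.5717 0.002  0.2203] [ 0.7993  0.075  -1.8366] [-0.0749  0.5574  0.0341  1.783  -0.0251  0.7996 -0.0287]
```

View pics/l1.png

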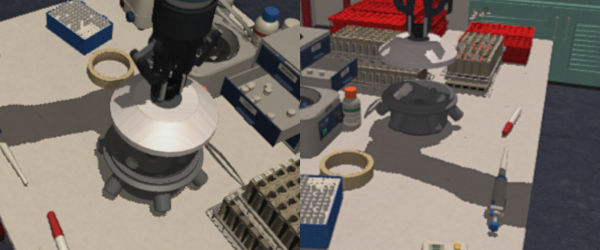

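The lid is off and hanging level from the gripper, with the rotor below it. Next I carry it to the free spot.

servo_tool([
  {"x": 0.3, "y": -0.1, "z": 0, "ax": 0, "ay": 0, "az": 0},
  {"x": 0.6, "y": -0.2, "z": 0, "ax": 0, "ay": 0, "az": 0},
  {"x": 0.6, "y": -0.25, "z": 0, "ax": 0, "ay": 0, "az": 0},
  {"x": 0.6, "y": -0.25, "z": 0, "ax": 0, "ay": 0, "az": 0},
  {"x": 0.6, "y": -0.25, "z": 0, "ax": 0, "ay": 0, "az": 0},
])

```text
time_s: 3.15
eef_pos: [0.5163, 0.1392, 0.217]
ee_rot: [[-0.001, 1.0, -0.003], [1.0, 0.001, -0.0], [-0.0, -0.003, -1.0]]
ft_force: [0.8, 0.5, -1.8]
grip_width: 0.0241
grip_force: 49.5
```

servo_tool([
  {"x": 0.6, "y": -0.25, "z": 0, "ax": 0, "ay": 0, "az": 0},
  {"x": 0.6, "y": -0.25, "z": 0, "ax": 0, "ay": 0, "az": 0},
  {"x": 0.6, "y": -0.25, "z": 0, "ax": 0, "ay": 0, "az": 0},
  {"x": 0.6, "y": -0.2, "z": 0, "ax": 0, "ay": 0, "az": 0},
  {"x": 0.36, "y": -0.03, "z": 0, "ax": 0, "ay": 0, "az": 0},
])

```text
time_s: 3.65
eef_pos: [0.4661, 0.2786, 0.2171]
ee_rot: [[-0.005, 1.0, -0.004], [1.0, 0.005, 0.0], [0.0, -0.004, -1.0]]
ft_force: [0.3, -0.0, -1.1]
grip_width: 0.0241
grip_force: 49.5
```

servo_tool([
  {"x": 0, "y": 0, "z": 0.4, "ax": 0, "ay": 0, "az": 0},
  {"x": 0, "y": 0, "z": 0.6, "ax": 0, "ay": 0, "az": 0},
  {"x": 0, "y": 0, "z": 0.6, "ax": 0, "ay": 0, "az": 0},
  {"x": 0, "y": 0, "z": 0.6, "ax": 0, "ay": 0, "az": 0},
  {"x": 0, "y": 0, "z": 0.3, "ax": 0, "ay": 0, "az": 0},
])

```text
time_s: 4.15
eef_pos: [0.4679, 0.274, 0.0902]
ee_rot: [[0.0, 1.0, -0.004], [1.0, -0.0, -0.003], [-0.003, -0.004, -1.0]]
ft_force: [0.0, -0.5, -1.5]
grip_width: 0.0238
grip_force: 49.5
```

servo_tool([
  {"x": 0, "y": 0, "z": 0.15, "ax": 0, "ay": 0, "az": 0},
  {"x": 0, "y": 0, "z": 0.1, "ax": 0, "ay": 0, "az": 0},
  {"x": 0, "y": 0, "z": 0.06, "ax": 0, "ay": 0, "az": 0},
  {"x": 0, "y": 0, "z": 0.04, "ax": 0, "ay": 0, "az": 0},
  {"x": 0, "y": 0, "z": 0.03, "ax": 0, "ay": 0, "az": 0},
])

```text
time_s: 4.65
eef_pos: [0.4699, 0.2753, 0.0748]
ee_rot: [[0.0, 1.0, 0.001], [1.0, -0.0, 0.001], [0.001, 0.001, -1.0]]
ft_force: [-0.2, 0.2, -1.6]
grip_width: 0.0239
grip_force: 49.5
```

servo_tool([
  {"x": 0, "y": 0, "z": 0.03, "ax": 0, "ay": 0, "az": 0},
  {"x": 0, "y": 0, "z": 0.03, "ax": 0, "ay": 0, "az": 0},
  {"x": 0, "y": 0, "z": 0.03, "ax": 0, "ay": 0, "az": 0},
  {"x": 0, "y": 0, "z": 0, "ax": 0, "ay": 0, "az": 0},
])

```text
time_s: 5.05
eef_pos: [0.4696, 0.275, 0.0698]
ee_rot: [[0.0, 1.0, 0.0], [1.0, -0.0, 0.0], [0.0, 0.0, -1.0]]
ft_force: [-0.8, 0.3, -1.5]
grip_width: 0.0244
grip_force: 49.5
```

servo_tool([
  {"x": 0, "y": 0, "z": 0.02, "ax": 0, "ay": 0, "az": 0},
  {"x": 0, "y": 0, "z": 0.02, "ax": 0, "ay": 0, "az": 0},
  {"x": 0, "y": 0, "z": 0, "ax": 0, "ay": 0, "az": 0},
])

```text
time_s: 5.35
eef_pos: [0.4697, 0.2751, 0.0695]
ee_rot: [[0.0, 1.0, 0.001], [1.0, -0.0, 0.0], [0.0, 0.001, -1.0]]
ft_force: [-2.1, -1.4, 13.8]
grip_width: 0.024
grip_force: 51.1
```

Contact at z 0.0695, as expected, so I release and rise.

servo_tool([
  {"x": 0, "y": 0, "z": 0, "ax": 0, "ay": 0, "az": 0},
  {"x": 0, "y": 0, "z": 0, "ax": 0, "ay": 0, "az": 0},
  {"x": 0, "y": 0, "z": 0, "ax": 0, "ay": 0, "az": 0},
  {"x": 0, "y": 0, "z": 0, "ax": 0, "ay": 0, "az": 0},
  {"x": 0, "y": 0, "z": -0.1, "ax": 0, "ay": 0, "az": 0},
], hand=0)

```text
time_s: 5.85
eef_pos: [0.4691, 0.2748, 0.0723]
ee_rot: [[0.0, 1.0, -0.001], [1.0, -0.0, -0.001], [-0.001, -0.001, -1.0]]
ft_force: [0.6, -0.0, -0.1]
grip_width: 0.0853
grip_force: 0.0
```

servo_tool([
  {"x": 0, "y": 0, "z": -0.5, "ax": 0, "ay": 0, "az": 0},
  {"x": 0, "y": 0, "z": -0.7, "ax": 0, "ay": 0, "az": 0},
  {"x": 0, "y": 0, "z": -0.7, "ax": 0, "ay": 0, "az": 0},
  {"x": 0, "y": 0, "z": -0.7, "ax": 0, "ay": 0, "az": 0},
  {"x": 0, "y": 0, "z": -0.6, "ax": 0, "ay": 0, "az": 0},
])

```text
time_s: 6.35
eef_pos: [0.4696, 0.2751, 0.235]
ee_rot: [[0.0, 1.0, 0.001], [1.0, -0.0, 0.001], [0.001, 0.001, -1.0]]
ft_force: [0.7, 0.3, 0.6]
grip_width: 0.0854
grip_force: 0.0
```

servo_tool([
  {"x": -0.6, "y": 0.1, "z": 0, "ax": 0, "ay": 0, "az": 0},
  {"x": -0.8, "y": 0.2, "z": 0, "ax": 0, "ay": 0, "az": 0},
  {"x": -0.8, "y": 0.3, "z": 0, "ax": 0, "ay": 0, "az": 0},
  {"x": -0.8, "y": 0.3, "z": 0, "ax": 0, "ay": 0, "az": 0},
  {"x": -0.6, "y": 0.3, "z": 0, "ax": 0, "ay": 0, "az": 0},
])

```text
time_s: 6.85
eef_pos: [0.5297, 0.092, 0.2333]
ee_rot: [[0.002, 1.0, 0.0], [1.0, -0.002, -0.001], [-0.001, 0.0, -1.0]]
ft_force: [0.1, 0.4, 0.3]
grip_width: 0.0856
grip_force: 0.0
```

```bash
python3 - <<'E'
from h import *
s=sense();print(s['eef_pos'],s['ee_rot'])
a=grab_frame('scene')[:,:,::-1];w=grab_frame('wrist')[:,:,::-1];b=grab_frame('side')[:,:,::-1]
cv2.imwrite('pics/s2.png',a);cv2.imwrite('pics/w3.png',w);cv2.imwrite('pics/d2.png',b)
v=np.vstack([cv2.resize(a[140:360,200:500],(400,293)),cv2.resize(b[130:350,200:500],(400,293))])
cv2.imwrite('pics/v3.png',np.hstack([v,cv2.resize(w[:,:],(400,300))[0:293] if 0 else np.vstack([cv2.resize(w,(400,293)),cv2.resize(w[140:360,180:480],(400,293))])]))
E
```

```text
[0.5297 0.092  0.2333] [[ 0.002   1.      0.0001]
 [ 1.     -0.002  -0.0009]
 [-0.0009  0.0001 -1.    ]]
```

View pics/v3.png

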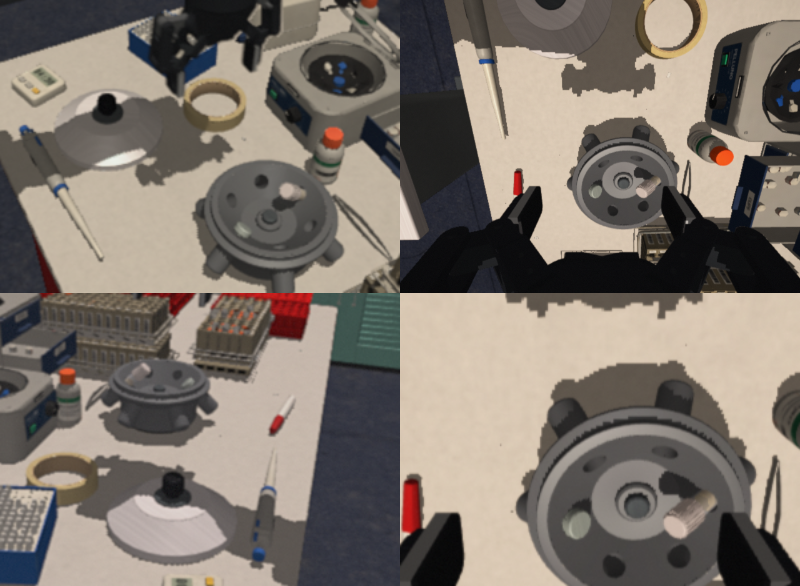

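The lid lies flat on its spot. The rotor is open with the tube's white cap to the right of the nut in the wrist view, at about (398,306) full-frame; the nut is at (357,298) and the plug head at (312,313). In the scene view the cap is at about (420,284).

```bash
python3 - <<'E'
from h import *
pose=(np.array([0.5297,0.092,0.2333]),np.array([[.002,1,.0001],[1,-.002,-.0009],[-.0009,.0001,-1]]))
def cen(f,uv,thr,r=28):
    g=cv2.imread(f).min(2)>thr
    m=np.zeros_like(g);u,v=uv;m[v-r:v+r,u-r:u+r]=g[v-r:v+r,u-r:u+r]
    n,l,s,c=cv2.connectedComponentsWithStats(m.astype(np.uint8));i=1+np.argmax(s[1:,4]);
    ys,xs=np.nonzero(l==i);p=np.c_[xs,ys].astype(np.float32);rr=cv2.minAreaRect(p);return c[i],s[i],rr
W=cen('pics/w3.png',(398,306),125);S=cen('pics/s2.png',(420,284),125,20);D=cen('pics/d2.png',(303,190),125,14)
for n,q in zip('WSD',(W,S,D)):print(n,*q)
for z in(.076,.08):print('cap planes',plane('wrist',W[0],z,pose),plane('scene',S[0],z),plane('side',D[0],z))
print('tri WS',tri(ray('wrist',W[0],pose),ray('scene',S[0])),'SD',tri(ray('scene',S[0]),ray('side',D[0])),'WD',tri(ray('wrist',W[0],pose),ray('side',D[0])))
nw,ns=(357,298),(401,303)
print('nut',plane('wrist',nw,.056,pose),plane('scene',ns,.056))
print('plug',plane('wrist',(312,312.7),.067,pose),plane('scene',(382,312),.067))
E
```

```text
W [384.6648 306.7723] [370 278  46  47 707] ((385.07763671875, 305.3190002441406), (49.23991394042969, 40.70499801635742), 23.198591232299805)
S [416.8015 282.6565] [410 277  18  12 131] ((417.60003662109375, 283.8000183105469), (16.994115829467773, 10.733125686645508), 26.56505012512207)
D [308.8462 185.3077] [306 183   7   6  26] ((309.0, 185.50001525878906), (7.77817440032959, 3.535533905029297), 45.0)
cap planes [0.5871 0.0144 0.076 ] [0.5991 0.0125 0.076 ] [ 0.6003 -0.0271  0.076 ]
cap planes [0.5863 0.0167 0.08  ] [0.5968 0.0101 0.08  ] [ 0.5974 -0.0176  0.08  ]
tri WS (array([0.5923, 0.0123, 0.0771]), np.float64(0.011200223454909472)) SD (array([0.5909, 0.0044, 0.0894]), np.float64(0.0006544014499173809)) WD (array([0.5828, 0.0278, 0.0991]), np.float64(0.0010215342288778107))
nut [0.5634 0.0127 0.056 ] [0.5634 0.0011 0.056 ]
plug [0.5191 0.0029 0.067 ] [ 0.5213 -0.0059  0.067 ]
```

The wrist frame was taken while the arm was still moving, so its pose is off. I'll turn the tool for the tube grasp (camera on the far side) and re-measure at rest.

servo_tool([
  {"x": -0.6, "y": -0.3, "z": -0.3, "ax": 0, "ay": 0, "az": 0},
  {"x": -0.6, "y": -0.3, "z": -0.3, "ax": 0, "ay": 0, "az": 0},
  {"x": -0.6, "y": -0.2, "z": -0.2, "ax": 0, "ay": 0, "az": 0.023},
  {"x": 0, "y": 0, "z": 0, "ax": 0, "ay": 0, "az": 0.023},
  {"x": 0, "y": 0, "z": 0, "ax": 0, "ay": 0, "az": 0.023},
], hand=0.55)

```text
time_s: 7.5
eef_pos: [0.489, 0.0055, 0.2735]
ee_rot: [[0.426, 0.905, 0.001], [0.905, -0.426, 0.001], [0.001, 0.0, -1.0]]
ft_force: [0.1, -0.1, -0.0]
grip_width: 0.0386
grip_force: 0.0
```

servo_tool([
  {"x": 0, "y": 0, "z": 0, "ax": 0, "ay": 0, "az": 0.023},
  {"x": 0, "y": 0, "z": 0, "ax": 0, "ay": 0, "az": 0.023},
  {"x": 0, "y": 0, "z": 0, "ax": 0, "ay": 0, "az": 0.023},
  {"x": 0, "y": 0, "z": 0, "ax": 0, "ay": 0, "az": 0.023},
  {"x": 0, "y": 0, "z": 0, "ax": 0, "ay": 0, "az": 0.023},
])

```text
time_s: 8.0
eef_pos: [0.4891, 0.007, 0.2729]
ee_rot: [[0.917, 0.4, -0.0], [0.4, -0.917, 0.001], [0.0, -0.001, -1.0]]
ft_force: [-0.6, -0.3, -0.1]
grip_width: 0.0383
grip_force: 0.0
```

servo_tool([
  {"x": 0, "y": 0, "z": 0, "ax": 0, "ay": 0, "az": 0.023},
  {"x": 0, "y": 0, "z": 0, "ax": 0, "ay": 0, "az": 0},
  {"x": 0, "y": 0, "z": 0, "ax": 0, "ay": 0, "az": 0},
  {"x": 0, "y": 0, "z": 0, "ax": 0, "ay": 0, "az": 0},
])

```text
time_s: 8.4
eef_pos: [0.4894, 0.0058, 0.2729]
ee_rot: [[0.963, 0.27, -0.0], [0.27, -0.963, 0.001], [0.0, -0.001, -1.0]]
ft_force: [-0.1, -1.5, 0.1]
grip_width: 0.0384
grip_force: 0.0
```

```bash
python3 - <<'E'
from h import *
import pickle
w=None
s=sense();pose=(np.array(s['eef_pos']),np.array(s['ee_rot']));w=grab_frame('wrist')[:,:,::-1];s2=sense()
print(pose,s2['eef_pos'],s['joint_pos'],s['time_s'],s['grip_width'])
pickle.dump(pose,open('p4.pkl','wb'));cv2.imwrite('pics/w4.png',w)
u,v=project('wrist',(.566,.002,.07),pose).astype(int);print(u,v)
u=np.clip(u,150,490);v=np.clip(v,110,370)
print('crop origin',u-150,v-110);cv2.imwrite('pics/w4c.png',cv2.resize(w[v-110:v+110,u-150:u+150],(750,550)))
a=grab_frame('scene')[:,:,::-1];cv2.imwrite('pics/s4.png',a)
E
```

```text
(array([0.4894, 0.0058, 0.2729]), array([[ 0.9628,  0.2703, -0.    ],
       [ 0.2703, -0.9628,  0.0005],
       [ 0.0001, -0.0005, -1.    ]])) [0.4894 0.0055 0.2728] [-0.3578  0.402   0.4021  1.9409 -0.208   0.8387 -1.1416] 8.4 0.0383581939934615
348 137
crop origin 198 27
```

View pics/w4c.png

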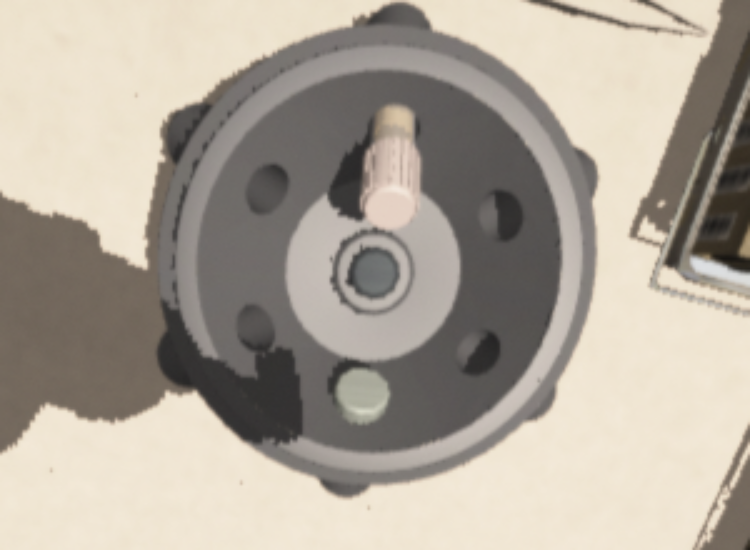

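The crop shows the tube's cap top disc at (389,205), the nut at (373,272) and the plug head at (361,393). The bore mouth is near (398,125) under the cap's far end.

```bash
python3 - <<'E'
from h import *
import pickle
pose=pickle.load(open('p4.pkl','rb'))
f=lambda x,y,z:plane('wrist',(198+x/2.5,27+y/2.5),z,pose)
cap=f(389,205,.0883);nut=f(373,272,.056);plug=f(361,393,.067)
print('captop',cap,'nut',nut,'plug',plug)
h1=[f(268,188,.06),f(501,215,.06),f(478,352,.06),f(256,327,.06)];print('hole mean',np.mean(h1,0),np.hypot(*(np.array(h1)-np.mean(h1,0))[:,:2].T))
C=np.mean([nut,np.mean(h1,0)],0)
d=(cap-plug)[:2];print('r cap,plug',np.hypot(*(cap-C)[:2]),np.hypot(*(plug-C)[:2]),'phi plug->cap',np.degrees(np.arctan2(d[1],d[0])))
hd=[np.degrees(np.arctan2(*(h-C)[1::-1])) for h in h1];print('hole angles',hd)
phi=np.arctan2(d[1],d[0])
yaw=np.degrees(np.arctan2(pose[1][1,0],pose[1][0,0]));print('tool yaw',yaw)
E
```

```text
captop [0.5895 0.0057 0.0883] nut [0.5673 0.0022 0.056 ] plug [ 0.5233 -0.0056  0.067 ]
hole mean [0.5675 0.0013 0.06  ] [0.05   0.05   0.0501 0.05  ]
r cap,plug 0.02242884778192159 0.044711785627954886 phi plug->cap 9.663308837175403
hole angles [np.float64(69.16904303758393), np.float64(-50.674597204997156), np.float64(-110.31312522109734), np.float64(129.61529304642173)]
tool yaw 15.681634463174587
```

All the checks agree: hole radius 50 mm, cap top 22 mm out, centre (0.567, 0.002) and tube azimuth 9.4°. Next I yaw, move over the rotor and pitch 45°.

servo_tool([
  {"x": 0.6, "y": 0.2, "z": 0, "ax": 0, "ay": 0, "az": 0.0175},
  {"x": 0.6, "y": 0.2, "z": 0, "ax": 0, "ay": 0.01, "az": 0},
  {"x": 0, "y": 0, "z": 0, "ax": 0, "ay": 0.02, "az": 0},
  {"x": 0, "y": 0, "z": 0, "ax": 0, "ay": 0.02, "az": 0},
  {"x": 0, "y": 0, "z": 0, "ax": 0, "ay": 0.02, "az": 0},
])

```text
time_s: 9.0
eef_pos: [0.5525, -0.0019, 0.2733]
ee_rot: [[0.891, 0.16, 0.425], [0.146, -0.987, 0.066], [0.43, 0.003, -0.903]]
ft_force: [1.6, 2.3, -0.5]
grip_width: 0.0385
grip_force: 0.0
```

servo_tool([
  {"x": 0, "y": 0, "z": 0, "ax": 0, "ay": 0.02, "az": 0},
  {"x": 0, "y": 0, "z": 0, "ax": 0, "ay": 0.02, "az": 0},
  {"x": 0, "y": 0, "z": 0, "ax": 0, "ay": 0.015, "az": 0},
  {"x": 0, "y": 0, "z": 0, "ax": 0, "ay": 0, "az": 0},
  {"x": 0, "y": 0, "z": 0, "ax": 0, "ay": 0, "az": 0},
])

```text
time_s: 9.5
eef_pos: [0.5622, -0.0026, 0.3116]
ee_rot: [[0.821, 0.171, 0.545], [0.128, -0.985, 0.117], [0.556, -0.026, -0.83]]
ft_force: [0.6, 0.0, 0.4]
grip_width: 0.0386
grip_force: 0.0
```

```bash
cat > d.py <<'E'
from h import *
import sys
phi=np.radians(9.4);C=np.array([.5674,.0018]);e=np.array([np.cos(phi),np.sin(phi)])
def tcp(dm): return np.r_[C+e*(.05-dm/2**.5),.06+dm/2**.5]
a=np.r_[-e,1]/2**.5
Rt=np.c_[np.r_[e,1]/2**.5,np.cross(-a,np.r_[e,1]/2**.5),-a]
s=sense();p=np.array(s['eef_pos']);R=np.array(s['ee_rot'])
print(p,s['joint_pos'],s['time_s'])
print('rot err (units)',R.T@(cv2.Rodrigues(Rt@R.T)[0].ravel())/2/np.pi)
for dm in map(float,sys.argv[1:]):print(dm,'shift units',R.T@(tcp(dm)-p)/.05)
E
python3 d.py .12 .1 .039
```

```text
[ 0.5622 -0.0026  0.3116] [-0.1557  0.2652  0.236   2.1976 -1.0999  0.2337 -0.3257] 9.5
rot err (units) [-0.004   0.0311 -0.0017]
0.12 shift units [-2.3371  0.0131  2.4486]
0.1 shift units [-2.2595  0.0227  2.8409]
0.039 shift units [-2.0228  0.0521  4.0374]
```

The joints hit their limits (j6 and j5 at minimum) before 45°. The grip doesn't need to be coaxial, so I'll grasp with the tool tilted about 18° instead.

servo_tool([
  {"x": 0, "y": 0, "z": 0, "ax": 0, "ay": -0.015, "az": 0},
  {"x": 0, "y": 0, "z": 0, "ax": -0.002, "ay": -0.015, "az": -0.001},
  {"x": 0, "y": 0, "z": 0, "ax": -0.002, "ay": -0.015, "az": -0.001},
  {"x": 0, "y": 0, "z": 0, "ax": 0, "ay": 0, "az": 0},
  {"x": 0, "y": 0, "z": 0, "ax": 0, "ay": 0, "az": 0},
])

```text
time_s: 10.0
eef_pos: [0.5635, 0.001, 0.3103]
ee_rot: [[0.927, 0.181, 0.328], [0.169, -0.984, 0.063], [0.333, -0.003, -0.943]]
ft_force: [-0.2, 0.2, -0.1]
grip_width: 0.0383
grip_force: 0.0
```

```bash
cat > d.py <<'E'
from h import *
import sys
# args: tilt deg, then grasp-point distances from the mouth along the tube axis (m)
phi=np.radians(9.4);C=np.array([.5674,.0018]);e=np.r_[np.cos(phi),np.sin(phi),0];k=np.r_[0,0,1]
t=np.radians(float(sys.argv[1]));a=(k-e)/2**.5;m=np.r_[C,.06]+.05*e
x=np.cos(t)*e+np.sin(t)*k;z=np.sin(t)*e-np.cos(t)*k
Rt=np.c_[x,np.cross(z,x),z]
s=sense();p=np.array(s['eef_pos']);R=np.array(s['ee_rot'])
print(p,s['joint_pos'],s['time_s'],'tilt',np.degrees(np.arccos(-R[2,2])),s['grip_width'],s['grip_force'])
print('rot err (units)',R.T@(cv2.Rodrigues(Rt@R.T)[0].ravel())/2/np.pi,'axis in tool',R.T@a)
for g in map(float,sys.argv[2:]):print(g,'shift units',R.T@(m+a*g-.006*z-p)/.05)
E
python3 d.py 18 .09 .033
```

```text
[0.5635 0.001  0.3103] [-0.4896  0.3609  0.6377  1.9953 -0.5641  0.5873 -0.8752] 10.0 tilt 19.47963875688208 0.0383055817565495 0.0
rot err (units) [-0.0013 -0.0041  0.0025] axis in tool [-0.4307 -0.0142 -0.9024]
0.09 shift units [-1.4239  0.0017  3.3346]
0.033 shift units [-0.9329  0.0179  4.3633]
```

servo_tool([
  {"x": -0.29, "y": 0, "z": 0.67, "ax": 0, "ay": 0, "az": 0.0025},
  {"x": -0.29, "y": 0, "z": 0.67, "ax": 0, "ay": -0.003, "az": 0},
  {"x": -0.29, "y": 0, "z": 0.67, "ax": 0, "ay": 0, "az": 0},
  {"x": -0.29, "y": 0, "z": 0.67, "ax": 0, "ay": 0, "az": 0},
  {"x": -0.29, "y": 0, "z": 0.6, "ax": 0, "ay": 0, "az": 0},
])

```text
time_s: 10.5
eef_pos: [0.5491, -0.0021, 0.1401]
ee_rot: [[0.944, 0.171, 0.281], [0.159, -0.985, 0.065], [0.288, -0.016, -0.957]]
ft_force: [3.3, 1.8, 1.2]
grip_width: 0.0384
grip_force: 0.0
```

servo_tool([
  {"x": 0, "y": 0, "z": 0, "ax": 0, "ay": 0, "az": 0},
  {"x": 0, "y": 0, "z": 0, "ax": 0, "ay": 0, "az": 0},
])

```text
time_s: 10.7
eef_pos: [0.5543, -0.0039, 0.1435]
ee_rot: [[0.943, 0.162, 0.291], [0.151, -0.987, 0.059], [0.297, -0.011, -0.955]]
ft_force: [0.3, 0.1, -0.2]
grip_width: 0.0382
grip_force: 0.0
```

```bash
python3 d.py 18 .09 .06 .033
python3 - <<'E'
from h import *
w=grab_frame('wrist')[:,:,::-1];a=grab_frame('scene')[:,:,::-1]
cv2.imwrite('pics/v5.png',np.hstack([cv2.resize(w,(480,360)),cv2.resize(a[180:380,320:500],(320,360))]))
E
```

```text
[ 0.5543 -0.0039  0.1435] [-0.1911  0.5967  0.2621  2.1539 -1.1003  0.2323 -0.3463] 10.7 tilt 17.27843723997776 0.03820303324021575 0.0
rot err (units) [-0.0017  0.002  -0.0007] axis in tool [-0.4654 -0.0072 -0.8851]
0.09 shift units [-0.1162 -0.0658  0.2616]
0.06 shift units [ 0.163  -0.0614  0.7927]
0.033 shift units [ 0.4143 -0.0575  1.2706]
```

View pics/v5.png

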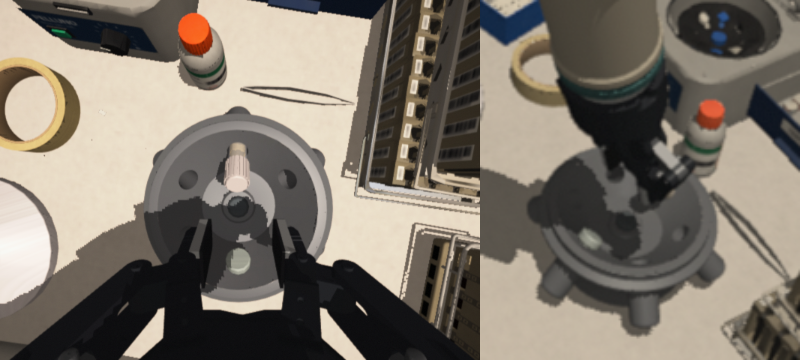

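The gripper is aligned over the cap, with the fingers straddling the tube's line, but j5 and j6 are at their limits again. I'll reduce the tilt to 5°, which still clears the dish by about 4 mm.

servo_tool([
  {"x": 0, "y": 0, "z": -0.1, "ax": 0, "ay": -0.012, "az": 0},
  {"x": 0, "y": 0, "z": 0, "ax": -0.001, "ay": -0.011, "az": 0},
  {"x": 0, "y": 0, "z": 0, "ax": -0.0007, "ay": -0.011, "az": -0.0007},
  {"x": 0, "y": 0, "z": 0, "ax": 0, "ay": 0, "az": 0},
  {"x": 0, "y": 0, "z": 0, "ax": 0, "ay": 0, "az": 0},
])

```text
time_s: 11.3
eef_pos: [0.5539, -0.0025, 0.1488]
ee_rot: [[0.982, 0.169, 0.09], [0.168, -0.986, 0.015], [0.091, -0.0, -0.996]]
ft_force: [0.1, -0.2, -0.4]
grip_width: 0.0381
grip_force: 0.0
```

```bash
python3 d.py 5 .075 .06 .034
```

```text
[ 0.5539 -0.0025  0.1488] [-0.455   0.7044  0.6524  1.9801 -0.7837  0.6226 -0.6874] 11.3 tilt 5.232180396569197 0.03810911755695288 0.0
rot err (units) [-0.0001 -0.0006  0.0009] axis in tool [-0.6397 -0.004  -0.7686]
0.075 shift units [ 0.154  -0.04    0.6122]
0.06 shift units [ 0.3459 -0.0388  0.8428]
0.034 shift units [ 0.6785 -0.0367  1.2425]
```

servo_tool([
  {"x": 0.17, "y": -0.02, "z": 0.31, "ax": 0, "ay": 0, "az": 0.0009},
  {"x": 0.17, "y": -0.018, "z": 0.31, "ax": 0, "ay": 0, "az": 0},
  {"x": 0.17, "y": 0, "z": 0.31, "ax": 0, "ay": 0, "az": 0},
  {"x": 0.17, "y": 0, "z": 0.31, "ax": 0, "ay": 0, "az": 0},
  {"x": 0, "y": 0, "z": 0, "ax": 0, "ay": 0, "az": 0},
])

```text
time_s: 11.8
eef_pos: [0.5913, 0.0053, 0.0883]
ee_rot: [[0.983, 0.162, 0.086], [0.161, -0.987, 0.016], [0.088, -0.002, -0.996]]
ft_force: [-0.6, 0.6, -0.5]
grip_width: 0.0384
grip_force: 0.0
```

servo_tool([
  {"x": 0, "y": 0, "z": 0, "ax": 0, "ay": 0, "az": 0},
  {"x": 0, "y": 0, "z": 0, "ax": 0, "ay": 0, "az": 0},
])

```text
time_s: 12.0
eef_pos: [0.5915, 0.0046, 0.0903]
ee_rot: [[0.983, 0.162, 0.088], [0.161, -0.987, 0.015], [0.089, -0.001, -0.996]]
ft_force: [-0.6, 0.2, 0.2]
grip_width: 0.0382
grip_force: 0.0
```

```bash
python3 d.py 5 .034;python3 - <<'E'
from h import *
w=grab_frame('wrist')[:,:,::-1];a=grab_frame('scene')[:,:,::-1]
cv2.imwrite('pics/v6.png',np.hstack([cv2.resize(w[120:,120:520],(480,432)),cv2.resize(a[180:380,320:500],(320,432))]))
E
```

```text
[0.5915 0.0046 0.0903] [-0.4036  0.8256  0.5745  1.9057 -0.8583  0.5762 -0.6666] 12.0 tilt 5.0923209808053915 0.038172027036316815 0.0
rot err (units) [-0.0001 -0.0003 -0.0002] axis in tool [-0.6416  0.0006 -0.7671]
0.034 shift units [ 0.023  -0.0235  0.0086]
```

View pics/v6.png

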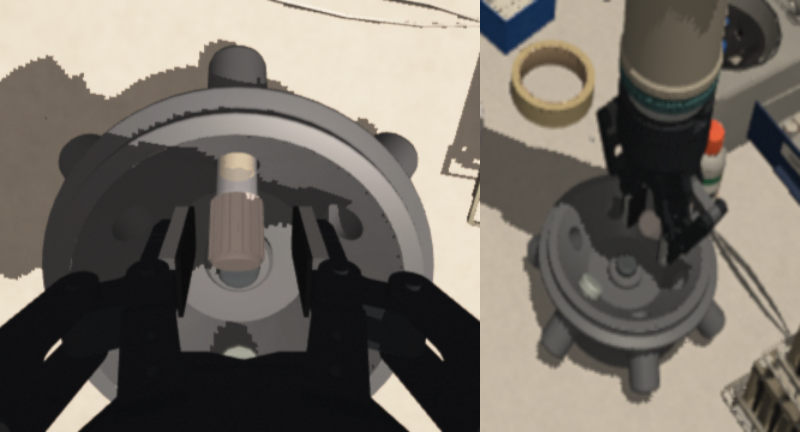

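The cap at (237,230) sits between the pads at (185,260) and (300,260), with no contact force. Closing.

servo_tool([
  {"x": 0.02, "y": -0.02, "z": 0, "ax": 0, "ay": 0, "az": 0},
  {"x": 0, "y": 0, "z": 0, "ax": 0, "ay": 0, "az": 0},
  {"x": 0, "y": 0, "z": 0, "ax": 0, "ay": 0, "az": 0},
  {"x": 0, "y": 0, "z": 0, "ax": 0, "ay": 0, "az": 0},
  {"x": 0, "y": 0, "z": 0, "ax": 0, "ay": 0, "az": 0},
], hand=1, squeeze=40)

```text
time_s: 12.6
eef_pos: [0.5928, 0.0066, 0.0898]
ee_rot: [[0.983, 0.164, 0.087], [0.163, -0.987, 0.015], [0.088, -0.001, -0.996]]
ft_force: [-1.5, 0.5, 5.7]
grip_width: 0.0186
grip_force: 39.3
```

```bash
python3 d.py 5 .034 .044 .094; python3 -c "
from h import *;print(sense()['ft_force'])"
```

```text
[0.5928 0.0066 0.0898] [-0.4069  0.8282  0.5755  1.9016 -0.8574  0.5791 -0.67  ] 12.6 tilt 5.0427737430911135 0.0186204125540055 39.28017318248749
rot err (units) [-0.0001 -0.0001  0.0001] axis in tool [-0.6422 -0.0008 -0.7665]
0.034 shift units [-0.0072  0.0116 -0.0054]
0.044 shift units [-0.1357  0.0114 -0.1587]
0.094 shift units [-0.7779  0.0106 -0.9253]
[-1.4701  0.5105  5.748 ]
```

Held at 18.6 mm. Now I pull along the tube axis.

servo_tool([
  {"x": -0.064, "y": 0, "z": -0.077, "ax": 0, "ay": 0, "az": 0},
  {"x": -0.096, "y": 0, "z": -0.115, "ax": 0, "ay": 0, "az": 0},
  {"x": -0.128, "y": 0, "z": -0.153, "ax": 0, "ay": 0, "az": 0},
  {"x": -0.128, "y": 0, "z": -0.153, "ax": 0, "ay": 0, "az": 0},
  {"x": -0.128, "y": 0, "z": -0.153, "ax": 0, "ay": 0, "az": 0},
])

```text
time_s: 13.1
eef_pos: [0.5623, 0.001, 0.1202]
ee_rot: [[0.983, 0.163, 0.086], [0.162, -0.987, 0.014], [0.087, 0.0, -0.996]]
ft_force: [0.1, -0.6, 0.1]
grip_width: 0.0185
grip_force: 39.1
```

```bash
python3 d.py 5 .094;python3 -c "
from h import *;print(sense()['ft_force'])"
```

```text
[0.5623 0.001  0.1202] [-0.4298  0.7538  0.6081  1.9714 -0.8279  0.5835 -0.6669] 13.1 tilt 5.0088490725082995 0.018501383266601026 39.11648690700531
rot err (units) [ 0. -0. -0.] axis in tool [-0.6427  0.0002 -0.7661]
0.094 shift units [-0.2134  0.0005 -0.2654]
[ 0.0783 -0.645   0.1267]
```

servo_tool([
  {"x": -0.128, "y": 0, "z": -0.153, "ax": 0, "ay": 0, "az": 0},
  {"x": -0.128, "y": 0, "z": -0.153, "ax": 0, "ay": 0, "az": 0},
  {"x": -0.128, "y": 0, "z": -0.153, "ax": 0, "ay": 0, "az": 0},
  {"x": -0.05, "y": 0, "z": -0.16, "ax": 0, "ay": 0, "az": 0},
  {"x": 0, "y": 0, "z": -0.1, "ax": 0, "ay": 0, "az": 0},
])

```text
time_s: 13.6
eef_pos: [0.5384, -0.0029, 0.1542]
ee_rot: [[0.983, 0.163, 0.087], [0.162, -0.987, 0.015], [0.088, -0.0, -0.996]]
ft_force: [1.1, -0.3, 0.5]
grip_width: 0.0186
grip_force: 39.1
```

servo_tool([
  {"x": 0, "y": 0, "z": -0.2, "ax": 0, "ay": 0, "az": 0},
  {"x": 0, "y": 0, "z": -0.4, "ax": 0, "ay": 0, "az": 0},
  {"x": 0, "y": 0, "z": -0.6, "ax": 0, "ay": 0, "az": 0},
  {"x": 0, "y": 0, "z": -0.6, "ax": 0, "ay": 0, "az": 0},
  {"x": 0, "y": 0, "z": -0.4, "ax": 0, "ay": 0, "az": 0},
])

```text
time_s: 14.1
eef_pos: [0.5298, -0.0047, 0.2653]
ee_rot: [[0.983, 0.163, 0.088], [0.163, -0.987, 0.014], [0.09, 0.001, -0.996]]
ft_force: [-0.3, -0.0, -1.0]
grip_width: 0.0183
grip_force: 39.1
```

```bash
python3 - <<'E'
from h import *
s=sense();print(s['eef_pos'],s['ee_rot'],s['joint_pos'],s['grip_width'],s['grip_force'])
a=grab_frame('scene')[:,:,::-1];b=grab_frame('side')[:,:,::-1]
cv2.imwrite('pics/v7.png',np.hstack([cv2.resize(a[100:360,280:540],(400,400)),cv2.resize(b[20:250,200:430],(400,400))]))
E
```

```text
[ 0.5298 -0.0047  0.2653] [[ 0.9826  0.1632  0.0885]
 [ 0.1626 -0.9866  0.014 ]
 [ 0.0896  0.0006 -0.996 ]] [-0.6025  0.5321  0.8522  1.9301 -0.58    0.8381 -0.8549] 0.018312590353551008 39.149980545043945
```

View pics/v7.png

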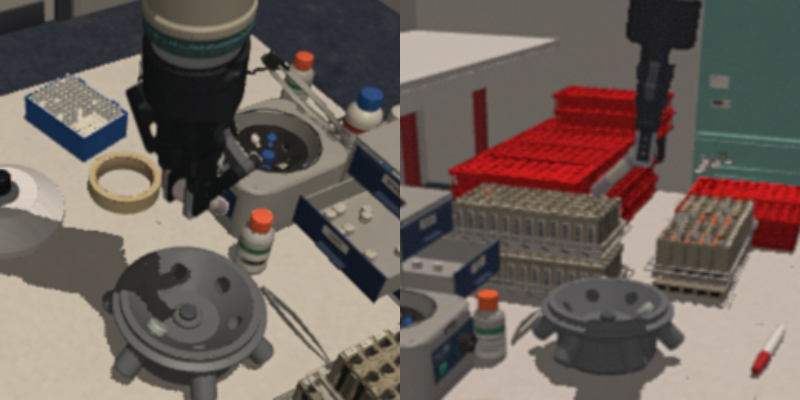

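The tube is clear of the rotor and held leaning about 45°, foot outward. Rotor, plug and lid look undisturbed. Now I turn it upright while rising.

servo_tool([
  {"x": 0, "y": 0, "z": -0.3, "ax": 0, "ay": -0.01, "az": 0},
  {"x": 0, "y": 0, "z": -0.3, "ax": 0, "ay": -0.016, "az": 0},
  {"x": 0, "y": 0, "z": -0.3, "ax": 0, "ay": -0.016, "az": 0},
  {"x": 0, "y": 0, "z": -0.3, "ax": 0, "ay": -0.016, "az": 0},
  {"x": -0.2, "y": 0, "z": -0.2, "ax": 0, "ay": -0.016, "az": 0},
])

```text
time_s: 14.7
eef_pos: [0.5254, -0.0045, 0.3351]
ee_rot: [[0.916, 0.165, -0.366], [0.153, -0.986, -0.062], [-0.372, 0.0, -0.928]]
ft_force: [0.4, 0.0, -0.7]
grip_width: 0.0184
grip_force: 39.0
```

servo_tool([
  {"x": -0.2, "y": 0, "z": 0, "ax": 0, "ay": -0.016, "az": 0},
  {"x": 0, "y": 0, "z": 0, "ax": 0, "ay": -0.016, "az": 0},
  {"x": 0, "y": 0, "z": 0, "ax": 0, "ay": -0.016, "az": 0},
  {"x": 0, "y": 0, "z": 0, "ax": 0, "ay": 0, "az": 0},
  {"x": 0, "y": 0, "z": 0, "ax": 0, "ay": 0, "az": 0},
])

```text
time_s: 15.2
eef_pos: [0.5154, -0.0068, 0.3376]
ee_rot: [[0.768, 0.163, -0.62], [0.127, -0.987, -0.103], [-0.628, 0.0, -0.778]]
ft_force: [-0.7, -0.6, -0.0]
grip_width: 0.0183
grip_force: 39.1
```

```bash
python3 - <<'E'
from h import *
s=sense();p=np.array(s['eef_pos']);R=np.array(s['ee_rot'])
print(p,R,s['joint_pos'],s['grip_width'],s['grip_force'],s['time_s'])
g=p+.006*R[:,2];a=R@np.array([-.6427,0,-.7661]);print('expected axis',a,'lean',np.degrees(np.arccos(a[2])),'foot',g-.084*a)
for n in('scene','side'):
    im=grab_frame(n)[:,:,::-1];cv2.imwrite(f'pics/f_{n}.png',im)
    print(n,'grasp',project(n,g),'foot',project(n,g-.084*a))
E
```

```text
[ 0.5154 -0.0068  0.3376] [[ 0.7677  0.1633 -0.6196]
 [ 0.1269 -0.9866 -0.1028]
 [-0.6281  0.0003 -0.7781]] [-0.4659  0.8612  0.8453  1.3021 -0.2869  1.8361 -1.0202] 0.01831001449244832 39.13626194000244 15.2
expected axis [-0.0187 -0.0028  0.9998] lean 1.1264708192628206 foot [ 0.5132 -0.0072  0.2489]
scene grasp [395.8192 184.9636] foot [389.6898 233.9023]
side grasp [353.134   67.1995] foot [349.7926 112.1203]
```

The tube should now be upright if it hasn't slipped. I'll check by differencing against the first frames, taking row centres along the tube.

```bash
python3 - <<'E'
from h import *
g=np.array([.5117,-.0074,.3329])
for n,(u0,u1,v0,v1) in(('side',(325,378,70,125)),('scene',(365,415,180,245))):
    b=cv2.imread(f'pics/{n}0.png').astype(int) if n=='side' else cv2.imread('pics/s4.png').astype(int)
    f=cv2.imread(f'pics/f_{n}.png').astype(int)
    m=(np.abs(f-b).max(2)>20)[v0:v1,u0:u1]
    for v in range(0,v1-v0,4):
        x=np.nonzero(m[v])[0]
        if len(x):print(n,v+v0,x.min()+u0,x.max()+u0,len(x),int(f[v+v0,u0:u1][x].mean()))
    for k in(0,.04,.084):print('expect',project(n,g-[0,0,k]))
E
```

```text
side 70 348 360 12 50
side 74 348 357 10 85
side 78 349 357 9 76
side 82 348 356 9 88
side 86 348 356 9 92
side 90 347 355 9 90
side 94 347 355 9 92
side 98 347 354 7 77
side 102 348 355 7 78
side 106 348 351 4 80
side 110 349 351 3 61
expect [353.1005  67.2153]
expect [351.8707  89.1056]
expect [350.5738 112.1912]
scene 180 365 414 47 141
scene 184 365 414 45 132
scene 188 365 414 43 106
scene 192 365 414 43 105
scene 196 365 414 41 129
scene 200 366 414 43 114
scene 204 365 414 41 86
scene 208 365 412 38 73
scene 212 365 414 42 70
scene 216 365 406 42 78
scene 220 365 409 45 80
scene 224 365 404 40 77
scene 228 365 408 38 78
scene 232 376 411 30 82
scene 236 375 414 39 104
scene 240 374 414 40 95
scene 244 381 414 33 88
expect [395.8494 184.9596]
expect [392.3162 209.7278]
expect [388.7951 234.4109]
```

In the side view the tube's centreline runs from (352,74) to (350,110). That is within about 1 px of the expected upright line, and the foot row matches a height of about 0.25 m. Handing in.

```bash
python3 -c "
from workcell import *
s=sense();print(max(map(abs,s['joint_velocities'])),s['grip_force'],s['time_s']);print(close_job())"
```

```text
0.015872149496516837 39.14343595504761 15.3
the job is handed in; nothing more can be done
None
```

The job is handed in at 15.3 s: the lid lies flat beside the rotor, and the sample tube is out of its bore, held upright and still with its foot about 25 cm above the bench; no verdict was returned.

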